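Return a pipette to the carousel

ROBOT

A 6-joint arm with a two-finger parallel gripper is mounted at the origin on a cart in front of the work surface, level with it; the furniture and walls round the work are solid. World frame = base frame: x ahead of the robot, y to its left, z up, the work surface at z = 0. Lengths are in m, angles in rad, forces in N, time in s.
With the tool pointing down it reaches from about 0.25 to 0.775 m from the base axis. Payload 4 kg.
Tool frame: the origin (TCP) lies on the centre line of the jaws, within the pads' length; the fingertips stand 17 mm ahead of it and the grasp point (between the pads) lies 2 mm behind it; z points along the fingers, y is the line along which they close (so a half turn about z gives the same grasp; the last joint's range is limited). The gripper opens to 94 mm and grips with 3 to 60 N. Pads are 16 mm wide; open, the fingers measure 119 mm over their backs; the gripper's body (75 mm by 177 mm) begins 78 mm behind the grasp point.
Start: joints at [-1.228, 0.087, 1.371, -0, 1.684, -0.103], TCP at [0.237, -0.496, 0.223] pointing down, gripper open.
Joint ranges: [-3.1, 3.1], [-0.76, 2.03], [0.27, 2.55], [-1.08, 4.22], [0.17, 2.65], [-2.57, 2.57]. Speed limits (rad/s): [2.79, 2.79, 3.14, 3.14, 3.14, 3.14].

INTERFACE

Orientations are given as [roll, pitch, yaw] about the fixed x, y, z axes, in that order (R = Rz(yaw) Ry(pitch) Rx(roll)).
In Python, from bench import robot gives the robot as it stands.
- The arm moves only by the tool servo_tool, never from a script. Its argument "plan" is a list of rows, each a list of 7 numbers: the shift along the tool's x, y, z normalised to -1 to 1, where 1 is 0.1 m, then the turn, a rotation vector about the tool's x, y, z normalised to -1 to 1, where 1 is pi/2 rad, then the finger opening in mm, from 0 to 94. In form: [[x, y, z, ax, ay, az, gripper], ...]. A call has 1 to 12 rows; each row is the pose to reach, as a shift and turn from the pose commanded when the call began, along the tool's axes at that moment; what a row does not reach only later rows make up. A row lasts 1/12 s, in which the tool goes at most 41.7 mm and 7.16 degrees, less where a joint would pass 70% of its speed; a pose out of reach is approached as far as the arm can. A call with a number of a shift or a turn outside -1 to 1 is refused whole. A call with a gripper value outside its range is refused whole. The fingers move at their own pace and stop on an object; the grip force is fixed at half the most. Time passes only in rows, so rows that repeat a pose let the fingers close. It gives the time, the measured TCP pose, the force, the opening and the grip force at its end, in the units of the state.
- robot.get_obs(): the state, without advancing time (a new reading comes with each control period).
- robot.snapshot(name): name is "scene" or "top"; returns the picture (480x640x3 uint8, red, green, blue); there is no depth.
- robot.camera_params(name): a dict with "camera_matrix" (3x3 intrinsics, pixels), "rvec" (rotation vector, rad) and "tvec" (3), from world to camera coordinates, as OpenCV has them. Camera axes: x right, y down, z forward; pixel columns grow to the right and rows downward; lengths in m; the calibration is good to about 2 mm. A picture is of the moment at which its call begins. camera_params takes no time and is no camera call.
- robot.close_job(): hands the job in; it is judged then, once.
Trained networks look in the newest picture that a camera, given by its name, has taken for a name from the list of things; names that differ only in an ending like _2 or _b are one class to them, and where a whole thing is asked for, a point or a joint stands for the part that bears it (a point fixed in the world has none). Each returns a list of dicts, best first, with "conf" (0 to 1); they miss things now and then, are a little off and sometimes report something else, mostly with a low value. They report only what shows in the picture. A call takes as long as a camera call.
- robot.find_in(thing, camera): "extent" ([centre column, centre row, width, height] in pixels, round what is visible of it).
The state is a dict: "time": time; "joint_positions": joint angles; "qvel": joint speeds; "joint_torque": joint torques, N m; "tool_pos": TCP position; "ee_rot": TCP orientation; "wrist_force": force on the tool from outside, world axes, zero at the start; "wrist_torque": the same for the moment, N m; "width": finger opening in m; "finger_force": force on a finger pad.
Only numpy, scipy, OpenCV 4.12 (cv2) and the standard library are available. Lean on these libraries where they do the work, as an engineer would, in place of code of your own. Each camera call takes 0.05 s, during which the arm holds its last target. There are 200 camera calls.

TASK

The pipette with the orange button has finished charging on its single stand. First turn the pipette carousel (it has a knob on top) until its one empty hanger stands over the white pointer on the foot, then take the orange pipette off the single stand and hang it, upright and fully seated, on that hanger over the pointer, and let go. Keep the orange pipette upright on the way, do not unseat the other pipettes and leave the beaker and the yellow dropper bottle where they stand.

Things in the scene. Friction and masses are not known exactly. Their poses are not given: they have to be found in the camera images.
- stand: fixed foot of the pipette carousel: grey disc 230 mm across, 21 mm high; origin on the bench at the carousel's axis; its own -x is the front, where a tongue 56 mm wide reaches to 144 mm from the axis and carries a flat white triangle (the pointer). The stand does not tip or slide
- pointer (a point): point on the foot's front line where the seat of the hanger in front must come: 100 mm from the carousel's axis along the foot's -x, above the tongue and its white triangle, 150 mm above the bench; axes as the foot's
- rotor: turning part of the carousel, origin on the bench at its axis: 30 mm column, hub (80 mm across, top at 156 mm) and five equal white forked hangers every 72 degrees, seats 100 mm from the axis, 150 mm up; the empty one lies along the rotor's own -x. Turns freely either way about the vertical, no stops or clicks, steady friction 0.06 N m; stays where it is left
- knob (a point): centre of the round black knurled knob on top of the column, on the axis: 40 mm across, from 266 to 300 mm above the bench (this point at 284 mm); below it a 38 mm collar at 256 to 266 mm. The tops of the hung pipettes stand at 262 mm; their nearest parts are 85 mm from the axis
- hanger_free (a point): seat centre of the empty hanger, on the fork's upper face, 150 mm up; axes as the rotor's, -x is outward, where the fork is open. Two prongs 7 mm thick, 19.5 mm slot, closed 9.5 mm inward of this point; upturned tips 5 mm above the seat 20.5 to 24.5 mm outward, flared ends to 35 mm. A barrel can come in from outside with its collar above the tips, or from straight above
- charger: fixed single charging stand: grey base 110 x 96 x 16 mm, white post 154 mm high, one white forked hanger equal to those of the carousel; origin on the bench; its own -x is the front, where the fork is open
- hanger_charger (a point): centre of the seat of the single stand's hanger, 150 mm up, 20 mm in front of the stand's origin; axes as the stand's, -x is outward; same fork as hanger_free. The post's front face lies 39 mm behind it
- pipette: white pipette, orange button and collar, 0.11 kg, upright in the single stand at first; origin on its axis at the collar's underside (meets the seat point when hung), z up. Below: barrel 15.5 mm thick to 74 mm down, nozzle to 112 mm down. Above: collar 34 mm wide, 9 mm high; flat-sided handle, 26 mm along y, 30 mm along x, up to 90 mm; plunger button 20 mm wide, up to 112 mm
- pipette_blue: pipette of the same shape with blue button, hanging on the carousel. All pipettes have a finger rest, 10 mm thick, along their own -x to 43 mm from the axis, 64 to 85 mm above the origin; grip the handle across y from above, about 78 mm above the origin, so that the button stays clear of the gripper's body. Hung ones have the rest radially outward
- pipette_yellow: the same with yellow button, hanging on the carousel
- pipette_green: the same with green button, hanging on the carousel
- pipette_red: the same with red button, hanging on the carousel
- hanger_blue (a point): seat of the hanger of the blue pipette on the carousel
- hanger_yellow (a point): seat of the hanger of the yellow pipette on the carousel
- hanger_green (a point): seat of the hanger of the green pipette on the carousel
- hanger_red (a point): seat of the hanger of the red pipette on the carousel
- beaker: small clear plastic beaker, 57 x 52 x 60 mm, standing on the bench between the two stands, nearer to the robot; origin at its underside
- dropper: yellow dropper bottle with white nozzle, 29 mm across, 87 mm high, standing on the bench between the two stands, farther from the robot; origin at its underside

How it is judged:
On the way, in this order (a step that is already met when the one before it is completed fails the run):
1. the empty hanger stands still over the pointer (within 15 degrees) while the orange pipette still hangs on the single stand (distance between hanger_free and pointer below 0.026 m and angular speed of rotor below 0.1 rad/s and distance between pipette and hanger_charger below 0.01 m), for 0.3 s.
2. the orange pipette is lifted off the single stand (distance between pipette and hanger_charger above 0.05 m), for 0.1 s.
At the end, for the whole second after the job is handed in: The orange pipette hangs at rest on the formerly empty hanger (within 6 mm sideways, 3 mm in height, upright within 4 degrees), released; that hanger is within 26 mm of the pointer, the carousel is still, and the four other pipettes sit on their own hangers (within 8 mm) (horizontal distance between pipette and hanger_free below 0.006 m and z of pipette in the frame of hanger_free between -0.003 and 0.003 m and angle between pipette's own z axis and vertical below 0.07 rad and distance between hanger_free and pointer below 0.026 m and linear speed of pipette below 0.02 m/s and angular speed of rotor below 0.05 rad/s and distance between pipette_blue and hanger_blue below 0.008 m and distance between pipette_yellow and hanger_yellow below 0.008 m and distance between pipette_green and hanger_green below 0.008 m and distance between pipette_red and hanger_red below 0.008 m); the robot touches nothing.
It fails at once if the orange pipette is tipped by more than 30 degrees (angle between pipette's own z axis and vertical above 0.52 rad).
It fails at once if another pipette is knocked off its hanger (more than 30 mm from its seat) (distance between pipette_blue and hanger_blue above 0.03 m or distance between pipette_yellow and hanger_yellow above 0.03 m or distance between pipette_green and hanger_green above 0.03 m or distance between pipette_red and hanger_red above 0.03 m).
It fails at once if the beaker or the dropper bottle is moved by more than 30 mm (distance of any of beaker, dropper from where it was at the start of the episode above 0.03 m).
It also fails if it takes over 72 s, if anything falls off the work surface, if the arm or the gripper's body presses on something with over 40 N, if the wrist force passes 120 N, or if a joint passes its speed limit or range.

## Working session

There is one attempt and no reset: what is moved stays moved. The work goes in short steps, Python scripts to look and compute and a tool call to move; the robot and the scene stay as the last step left them, time stands still between calls to the robot, and variables do not carry over. Pictures are saved under pics/ and viewed, at most 13 in all, crops included, and the job is handed in when it is done.

Besides the shell and the picture viewer there is one more tool, called after "Call:" as name(argument=value, ...) on one line, values as JSON. servo_tool: Moves the arm, as the interface text tells. Scaled input: -1 to 1 covers 0.1 m each way for a shift and pi/2 rad each way for a turn. Its arguments: {"type":"object","properties":{"plan":{"type":"array","items":{"type":"array","items":{"type":"number"}}}},"required":["plan"]}

```bash
mkdir -p pics; cat > h.py <<'E'
import numpy as np,cv2
from bench import robot
def cam(n):
    p=robot.camera_params(n);return np.array(p["camera_matrix"],float),np.array(p["rvec"],float).reshape(3),np.array(p["tvec"],float).reshape(3)
def proj(n,P):
    K,r,t=cam(n);return cv2.projectPoints(np.array(P,float).reshape(-1,1,3),r,t,K,None)[0].reshape(-1,2)
def at_z(n,uv,z):
    K,r,t=cam(n);R=cv2.Rodrigues(r)[0];d=R.T@np.linalg.inv(K)@np.array([uv[0],uv[1],1.]);c=-R.T@t
    return c+d*(z-c[2])/d[2]
def save(n,f):
    im=robot.snapshot(n);cv2.imwrite('pics/'+f,im[:,:,::-1]);return im
E
python3 - <<'E'
from h import *
for n in("top","scene"):
    save(n,n+"0.png")
    K,r,t=cam(n);print(n,(-cv2.Rodrigues(r)[0].T@t).round(3),K[0,0])
    for th in["knob","pipette","pipette_blue","pipette_yellow","pipette_green","pipette_red","hanger_free","charger","stand","beaker","dropper"]:
        print(th,[(np.round(d["extent"]).tolist(),round(d["conf"],2)) for d in robot.find_in(th,n)[:2]])
print(robot.get_obs())
E
```

```text
top [ 0.416 -0.045  1.576] 610.4985024307042
knob [([378.0, 220.0, 106.0, 101.0], 0.86), ([372.0, 236.0, 87.0, 99.0], 0.75)]
pipette [([203.0, 233.0, 19.0, 26.0], 0.89), ([379.0, 221.0, 105.0, 105.0], 0.17)]
pipette_blue [([380.0, 171.0, 20.0, 30.0], 0.77)]
pipette_yellow [([335.0, 207.0, 28.0, 20.0], 0.7), ([292.0, 178.0, 17.0, 15.0], 0.69)]
pipette_green [([356.0, 257.0, 18.0, 26.0], 0.66), ([379.0, 222.0, 108.0, 108.0], 0.59)]
pipette_red [([409.0, 257.0, 25.0, 21.0], 0.62)]
hanger_free [([377.0, 221.0, 108.0, 105.0], 0.69)]
charger [([216.0, 233.0, 38.0, 54.0], 0.75)]
stand [([372.0, 236.0, 83.0, 98.0], 0.95), ([302.0, 298.0, 21.0, 20.0], 0.5)]
beaker [([301.0, 297.0, 22.0, 19.0], 0.63)]
dropper [([289.0, 179.0, 13.0, 12.0], 0.71)]
scene [0.196 0.7   0.794] 550.3759328017691
knob [([352.0, 214.0, 122.0, 112.0], 0.78), ([376.0, 244.0, 22.0, 92.0], 0.26)]
pipette [([253.0, 344.0, 36.0, 103.0], 0.66)]
pipette_blue [([301.0, 208.0, 25.0, 84.0], 0.64)]
pipette_yellow [([311.0, 237.0, 28.0, 84.0], 0.85)]
pipette_green [([375.0, 246.0, 21.0, 94.0], 0.67)]
pipette_red [([400.0, 218.0, 30
[... 339 characters left out ...]
nt_positions': array([-1.22811256e+00,  8.71796483e-02,  1.37071500e+00,  2.78073854e-05,
        1.68362549e+00, -1.03115027e-01]), 'qvel': array([ 8.71850777e-04, -9.88865872e-05,  1.17740436e-04, -1.37310272e-03,
       -9.87191641e-06,  1.17125507e-03]), 'joint_torque': array([-1.23264181e-04, -3.40052640e+01, -3.02601600e+01,  7.17515289e-02,
        2.38744123e-02,  4.46497921e-06]), 'tool_pos': array([ 0.23714584, -0.49625036,  0.22250939]), 'ee_rot': array([ 3.14151768e+00, -2.00194437e-05,  4.45801930e-01]), 'wrist_force': array([-0.12380611,  0.45147386, -0.44601776]), 'wrist_torque': array([-0.00753471, -0.06408538,  0.00508437]), 'finger_force': 0.0, 'width': 0.09400433941876736}
```

View pics/top0.png

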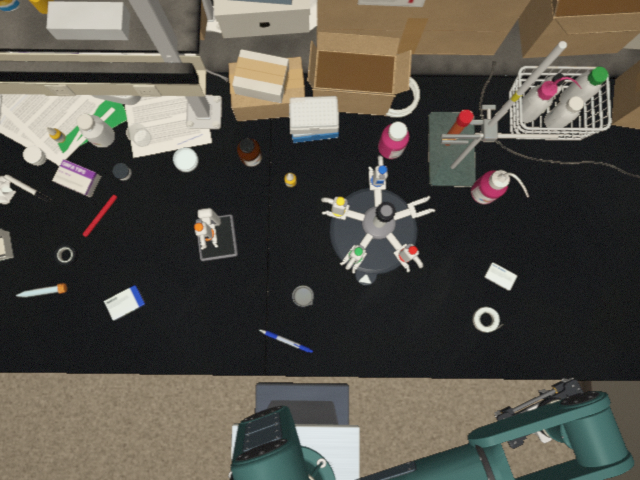

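View pics/scene0.png

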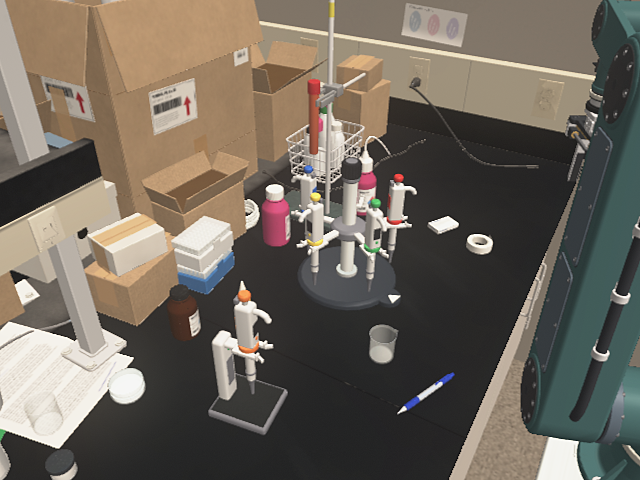

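The top view shows the carousel knob near (385,212), the empty hanger pointing right to (430,205), the pointer triangle at (364,280) and the orange pipette at (200,228). Next I'll fit the geometry from the button colours.

```bash
python3 - <<'E'
from h import *
from scipy.optimize import least_squares
im=cv2.imread('pics/top0.png');hsv=cv2.cvtColor(im,cv2.COLOR_BGR2HSV)
def blob(c,hr,r=16):
    m=np.zeros(im.shape[:2],np.uint8);cv2.rectangle(m,(c[0]-r,c[1]-r),(c[0]+r,c[1]+r),255,-1)
    h=hsv[...,0].astype(int);hh=(h>=hr[0])&(h<=hr[1]) if hr[0]<hr[1] else (h>=hr[0])|(h<=hr[1])
    k=((m>0)&hh&(hsv[...,1]>130)&(hsv[...,2]>90)).astype(np.uint8)
    n,l,s,ce=cv2.connectedComponentsWithStats(k)
    i=1+np.argmax(s[1:,4]);return ce[i],s[i].tolist()
B={}
for n,c,h in[("blue",(381,171),(100,130)),("yellow",(340,203),(20,35)),("green",(357,253),(40,85)),("red",(411,252),(170,8)),("orange",(201,228),(5,19))]:
    ce,s=blob(c,h);B[n]=at_z("top",ce,.258);print(n,ce.round(1),s,B[n].round(4))
# fit: order around axis
P=[B[n][:2] for n in("blue","yellow","green","red")]
a=[np.arctan2(*(p-np.mean(P,0))[::-1]) for p in P];print(np.degrees(a))
def f(v):
    return np.concatenate([v[:2]+.1*np.array([np.cos(v[2]+72*(k)*np.pi/180),np.sin(v[2]+72*k*np.pi/180)])-P[k] for k in range(4)])
s=least_squares(f,[*np.mean(P,0),a[0]]);print("axis",s.x[:2],"free dir deg",np.degrees(s.x[2])-72,(s.fun*1000).round(1))
# pointer triangle
for (x0,x1,y0,y1) in[(352,378,272,290)]:
    w=(hsv[y0:y1,x0:x1,2]>170)&(hsv[y0:y1,x0:x1,1]<60);yy,xx=np.nonzero(w);t=(xx.mean()+x0,yy.mean()+y0);print("tri",t,len(xx),at_z("top",t,.021))
print("knob",at_z("top",(386,211),.3))
c=np.hstack([cv2.resize(im[150:300,310:450],None,fx=3.5,fy=3.5,interpolation=2),cv2.resize(im[190:270,180:250],None,fx=4,fy=6.5625*1,interpolation=2)]);print(c.shape)
cv2.imwrite('pics/crop1.png',c)
E
```

```text
blue [382.5 169.2] [379, 165, 9, 9, 52] [ 0.7445 -0.1903  0.258 ]
yellow [340.2 200.4] [337, 196, 8, 9, 56] [ 0.6734 -0.0971  0.258 ]
green [358.1 250.9] [355, 248, 7, 7, 39] [ 0.5623 -0.1366  0.258 ]
red [412.8 249.4] [409, 246, 9, 8, 58] [ 0.5668 -0.2552  0.258 ]
orange [198.  226.5] [194, 223, 9, 8, 60] [0.6121 0.2134 0.258 ]
[ -10.77519614   63.24943006  155.94045358 -129.32997916]
axis [ 0.64523497 -0.19330463] free dir deg -70.17623567994468 [ 0.7  0.2 -0.3 -0.2  0.2 -0.6 -0.5  0.6]
tri (np.float64(364.3965517241379), np.float64(279.01724137931035)) 58 [ 0.51671532 -0.16912022  0.021     ]
knob [ 0.64335602 -0.1926112   0.3       ]
(525, 770, 3)
```

View pics/crop1.png

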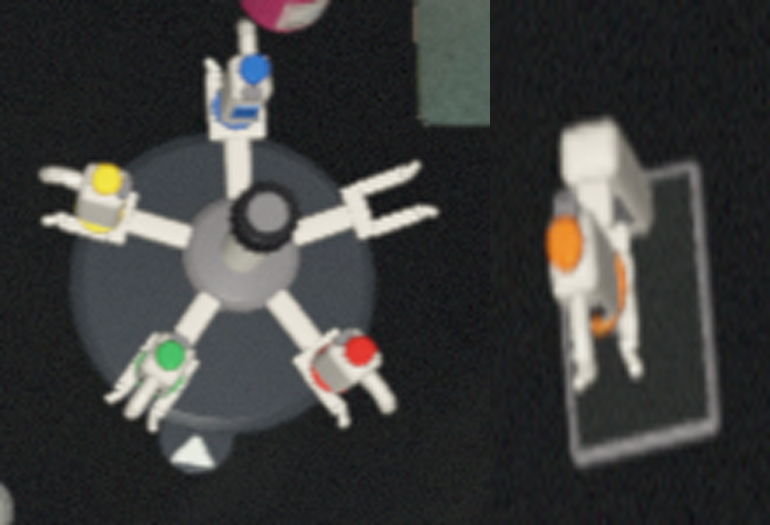

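Call:
servo_tool(plan=[[1, -0.5, -1, 0, 0, 0, 70], [1, -0.5, -1, 0, 0, 0, 70], [1, -0.5, -1, 0, 0, 0, 70], [1, -0.5, -1, 0, 0, 0, 70]])

```text
time: 1.53
tool_pos: [0.3074, -0.4065, 0.3262]
ee_rot: [3.137, -0.001, 0.447]
wrist_force: [0.2, -0.6, -0.4]
width: 0.0717
finger_force: 0.0
```

Call:
servo_tool(plan=[[1, -0.5, -0.3, 0, 0, 0, 70], [1, -0.5, -0.3, 0, 0, 0, 70], [1, -0.5, -0.3, 0, 0, 0, 70]])

```text
time: 1.78
tool_pos: [0.3757, -0.3178, 0.3541]
ee_rot: [3.14, -0.001, 0.446]
wrist_force: [0.7, -1.5, 0.2]
width: 0.0701
finger_force: 0.0
```

Call:
servo_tool(plan=[[1, 0, 0, 0, 0, 0, 70], [1, 0, 0, 0, 0, 0, 70], [1, 0, 0, 0, 0, 0, 70]])

```text
time: 2.03
tool_pos: [0.468, -0.2739, 0.3523]
ee_rot: [-3.141, -0.002, 0.45]
wrist_force: [0.1, -0.7, -0.3]
width: 0.0703
finger_force: 0.0
```

Call:
servo_tool(plan=[[1, 0, 0, 0, 0, -0.75, 70], [1, 0, 0, 0, 0, -0.75, 70], [1, 0, 0, 0, 0, -0.75, 70], [1, 0, 0, 0, 0, -0.75, 70], [1, 0, 0, 0, 0, -0.75, 70], [1, 0, 0, 0, 0, -0.75, 70], [1, 0, 0, 0, 0, -0.75, 70], [1, 0, 0, 0, 0, -0.75, 70], [1, 0, 0, 0, 0, -0.75, 70], [1, 0, 0, 0, 0, -0.75, 70], [1, 0, 0, 0, 0, -0.75, 70]])

```text
time: 2.95
tool_pos: [0.555, -0.2335, 0.3524]
ee_rot: [-3.141, 0.0, 1.625]
wrist_force: [-0.6, 0.0, 0.3]
width: 0.0699
finger_force: 0.0
```

Call:
servo_tool(plan=[[0.36, 0.92, 0, 0, 0, 0, 70], [0.36, 0.92, 0, 0, 0, 0, 70], [0.36, 0.92, 0, 0, 0, 0, 70], [0.36, 0.92, 0, 0, 0, 0, 70], [0.36, 0.92, 0.3, 0, 0, 0, 70], [0.36, 0.92, 0.3, 0, 0, 0, 70]])

```text
time: 3.45
tool_pos: [0.6427, -0.1923, 0.3156]
ee_rot: [-3.13, -0.004, 1.623]
wrist_force: [0.0, 0.2, -3.5]
width: 0.0698
finger_force: 0.0
```

```bash
python3 - <<'E'
from h import *
im=save("scene","s1.png");t=save("top","t1.png")
cv2.imwrite('pics/s1c.png',np.hstack([cv2.resize(im[90:290,250:450],(400,400)),cv2.resize(t[130:310,300:480],(400,400))])[:,:,::-1])
E
```

```text
(no output)
```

View pics/s1c.png

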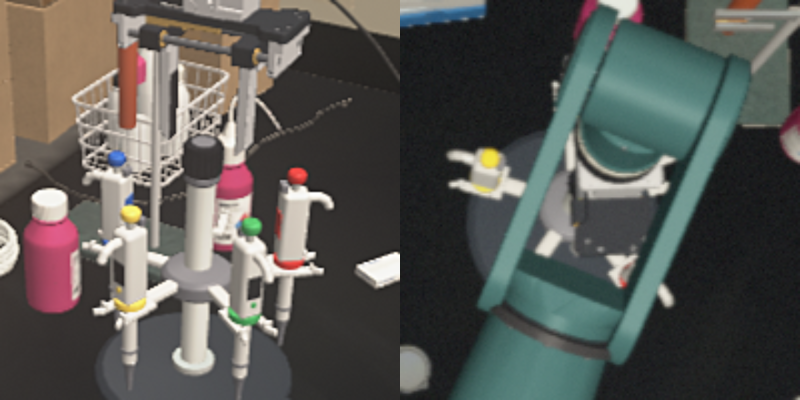

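The fingers stand either side of the knob (knob at crop (205,155)). Next I lower and grip.

Call:
servo_tool(plan=[[0, 0, 0, 0, 0, 0, 70], [0, 0, 0.17, 0, 0, 0, 70], [0, 0, 0.35, 0, 0, 0, 70], [0, 0, 0.35, 0, 0, 0, 70], [0, 0, 0.35, 0, 0, 0, 70]])

```text
time: 3.97
tool_pos: [0.6447, -0.1932, 0.2886]
ee_rot: [3.141, 0.0, 1.623]
wrist_force: [0.3, -0.1, 0.6]
width: 0.0701
finger_force: 0.0
```

Call:
servo_tool(plan=[[0, 0, 0, 0, 0, 0, 30], [0, 0, 0, 0, 0, 0, 30], [0, 0, 0, 0, 0, 0, 30], [0, 0, 0, 0, 0, 0, 30], [0, 0, 0, 0, 0, 0, 30], [0, 0, 0, 0, 0, 0, 30], [0, 0, 0, 0, 0, 0, 30], [0, 0, 0, 0, 0, 0, 30]])

```text
time: 4.63
tool_pos: [0.6447, -0.1928, 0.2882]
ee_rot: [3.141, 0.001, 1.624]
wrist_force: [-1.5, -0.3, 3.6]
width: 0.0395
finger_force: 30.0
```

Call:
servo_tool(plan=[[0, 0, 0, 0, 0, 0.01, 30], [0, 0, 0, 0, 0, 0.03, 30], [0, 0, 0, 0, 0, 0.06, 30], [0, 0, 0, 0, 0, 0.1, 30], [0, 0, 0, 0, 0, 0.15, 30], [0, 0, 0, 0, 0, 0.2, 30], [0, 0, 0, 0, 0, 0.25, 30], [0, 0, 0, 0, 0, 0.3, 30], [0, 0, 0, 0, 0, 0.35, 30], [0, 0, 0, 0, 0, 0.4, 30], [0, 0, 0, 0, 0, 0.45, 30], [0, 0, 0, 0, 0, 0.5, 30]])

```text
time: 5.63
tool_pos: [0.6449, -0.1929, 0.2882]
ee_rot: [3.14, -0.0, 0.834]
wrist_force: [0.2, -1.2, 3.9]
width: 0.0394
finger_force: 30.0
```

Call:
servo_tool(plan=[[0, 0, 0, 0, 0, 0.05, 30], [0, 0, 0, 0, 0, 0.1, 30], [0, 0, 0, 0, 0, 0.15, 30], [0, 0, 0, 0, 0, 0.2, 30], [0, 0, 0, 0, 0, 0.25, 30], [0, 0, 0, 0, 0, 0.3, 30], [0, 0, 0, 0, 0, 0.35, 30], [0, 0, 0, 0, 0, 0.4, 30], [0, 0, 0, 0, 0, 0.45, 30], [0, 0, 0, 0, 0, 0.5, 30], [0, 0, 0, 0, 0, 0.55, 30], [0, 0, 0, 0, 0, 0.6, 30]])

```text
time: 6.63
tool_pos: [0.645, -0.1932, 0.2882]
ee_rot: [3.141, -0.002, -0.109]
wrist_force: [-1.7, -1.9, 3.3]
width: 0.0395
finger_force: 30.0
```

Call:
servo_tool(plan=[[0, 0, 0, 0, 0, 0.05, 30], [0, 0, 0, 0, 0, 0.09, 30], [0, 0, 0, 0, 0, 0.13, 30], [0, 0, 0, 0, 0, 0.16, 30], [0, 0, 0, 0, 0, 0.19, 30], [0, 0, 0, 0, 0, 0.21, 30], [0, 0, 0, 0, 0, 0.225, 30], [0, 0, 0, 0, 0, 0.235, 30], [0, 0, 0, 0, 0, 0.24, 30], [0, 0, 0, 0, 0, 0.24, 30]])

```text
time: 7.47
tool_pos: [0.645, -0.1933, 0.2882]
ee_rot: [3.141, -0.002, -0.482]
wrist_force: [-1.5, -3.7, 5.1]
width: 0.0398
finger_force: 30.0
```

```bash
python3 - <<'E'
from h import *
im=save("scene","s2.png");t=save("top","t2.png")
cv2.imwrite('pics/s2c.png',np.hstack([cv2.resize(im[90:310,240:460],(400,400)),cv2.resize(t[130:310,300:480],(400,400))])[:,:,::-1])
E
```

```text
(no output)
```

View pics/s2c.png

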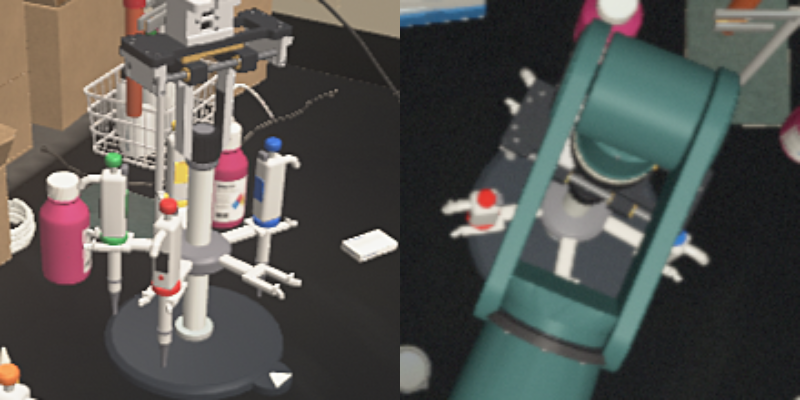

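Call:
servo_tool(plan=[[0, 0, 0, 0, 0, 0, 70], [0, 0, 0, 0, 0, 0, 70], [0, 0, 0, 0, 0, 0, 70], [0, 0, 0, 0, 0, 0, 70], [0, 0, -0.3, 0, 0, 0, 70], [0, 0, -0.6, 0, 0, 0, 70], [0, 0, -0.8, 0, 0, 0, 70], [0, 0, -0.8, 0, 0, 0, 70]])

```text
time: 8.23
tool_pos: [0.6457, -0.1926, 0.3731]
ee_rot: [-3.14, -0.009, -0.48]
wrist_force: [-0.5, -0.0, 1.5]
width: 0.0699
finger_force: 0.0
```

Call:
servo_tool(plan=[[-0.6, -1, 0, 0, 0, 0, 70], [-0.6, -1, 0, 0, 0, 0, 70], [-0.6, -1, 0, 0, 0, 0, 70], [-0.6, -1, 0, 0, 0, 0, 70]])

```text
time: 8.57
tool_pos: [0.6375, -0.0699, 0.3666]
ee_rot: [-3.139, 0.003, -0.473]
wrist_force: [0.1, -0.4, 0.7]
width: 0.0697
finger_force: 0.0
```

Call:
servo_tool(plan=[[-0.6, -1, 0, 0, 0, 0, 70], [-0.6, -1, 0, 0, 0, 0, 70], [-0.6, -1, 0, 0, 0, 0, 70], [-0.6, -1, 0, 0, 0, 0, 70]])

```text
time: 8.9
tool_pos: [0.6303, 0.046, 0.3661]
ee_rot: [-3.14, 0.003, -0.473]
wrist_force: [0.3, -0.7, 0.2]
width: 0.0701
finger_force: 0.0
```

```bash
python3 - <<'E'
from h import *
im=save("scene","s3.png");t=save("top","t3.png")
im0=cv2.imread('pics/top0.png');hsv=cv2.cvtColor(cv2.imread('pics/t3.png'),cv2.COLOR_BGR2HSV)
# edges of the charger base in the old top picture (crop1 corners)
for a in[(697,165),(717,430),(575,460)]:
    print(a,at_z("top",(180+(a[0]-490)/4,190+a[1]/6.5625),.016).round(4))
c=np.hstack([cv2.resize(t[150:300,300:450],(400,400),interpolation=2),cv2.resize(t[180:280,170:270],(400,400),interpolation=2)])
cv2.imwrite('pics/t3c.png',c[:,:,::-1])
E
```

```text
(697, 165) [0.6787 0.1742 0.016 ]
(717, 430) [0.5737 0.1583 0.016 ]
(575, 460) [0.5609 0.2491 0.016 ]
```

View pics/t3c.png

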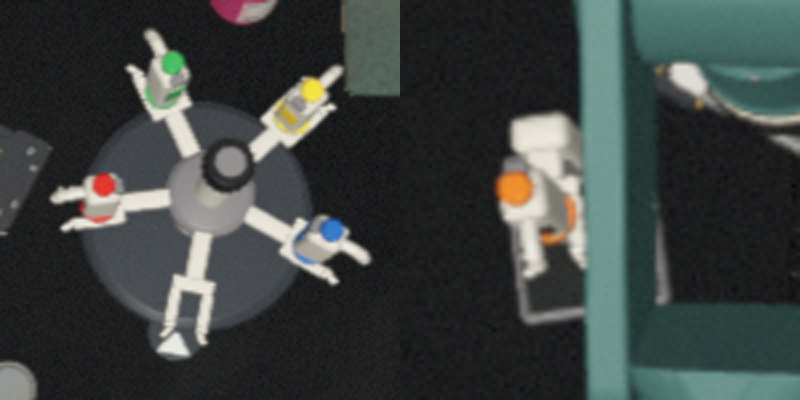

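The empty hanger now points at the white triangle (crop (178,345)), all four other pipettes are seated, and the orange one still hangs in its stand. Next I refit the carousel.

```bash
python3 - <<'E'
from h import *
from scipy.optimize import least_squares
im=cv2.imread('pics/t3.png');hsv=cv2.cvtColor(im,cv2.COLOR_BGR2HSV);h=hsv[...,0].astype(int)
def blob(cx,cy,lo,hi,r=14):
    k=((h>=lo)&(h<=hi) if lo<hi else (h>=lo)|(h<=hi))&(hsv[...,1]>130)&(hsv[...,2]>90)
    m=np.zeros_like(k);m[cy-r:cy+r,cx-r:cx+r]=1
    n,l,s,ce=cv2.connectedComponentsWithStats((k&m).astype(np.uint8));return ce[1+np.argmax(s[1:,4])]
P=[at_z("top",blob(*q),.258)[:2] for q in[(425,236,100,130),(417,184,20,35),(365,173,40,85),(339,219,170,8)]]
a=np.radians(169.3)
f=lambda v:np.concatenate([v[:2]+.1*np.array([np.cos(v[2]+k*np.radians(72)),np.sin(v[2]+k*np.radians(72))])-P[k-1] for k in(1,2,3,4)])
s=least_squares(f,[.645,-.193,a]);d=s.x[2]
print(s.x[:2],np.degrees(d),(s.fun*1e3).round(1));print("seat",s.x[:2]+.1*np.array([np.cos(d),np.sin(d)]))
print("orange",at_z("top",blob(199,227,5,19),.258))
o=robot.get_obs();print(o["time"],o["tool_pos"],o["ee_rot"])
E
```

```text
[ 0.64521263 -0.19277896] 169.16219706886088 [-0.5 -0.1  0.3 -0.8  0.2  0.7 -0.1  0.1]
seat [ 0.54699629 -0.17397602]
orange [0.61211152 0.2133967  0.258     ]
9.0 [0.6308745  0.0410396  0.36599804] [ 3.14013202e+00  1.43227536e-03 -4.78700115e-01]
```

Call:
servo_tool(plan=[[-0.48, -0.72, 0, 0, 0, -0.397, 70], [-0.48, -0.72, 0, 0, 0, -0.397, 70], [-0.48, -0.72, 0, 0, 0, -0.397, 70], [-0.48, -0.72, 0, 0, 0, -0.397, 70], [-0.48, -0.72, 0, 0, 0, -0.397, 70], [-0.48, -0.72, 0, 0, 0, -0.397, 70], [-0.48, -0.72, 0, 0, 0, -0.397, 70]])

```text
time: 9.58
tool_pos: [0.6222, 0.1245, 0.3666]
ee_rot: [3.141, 0.001, 0.137]
wrist_force: [-0.2, 0.6, 0.4]
width: 0.0698
finger_force: 0.0
```

Call:
servo_tool(plan=[[0.03, -0.89, 0, 0, 0, 0, 70], [0.03, -0.89, 0, 0, 0, 0, 70], [0.03, -0.89, 0, 0, 0, 0, 70], [0.03, -0.89, 0.3, 0, 0, 0, 70], [0.03, -0.89, 0.5, 0, 0, 0, 70], [0.03, -0.89, 0.5, 0, 0, 0, 70], [0.03, -0.89, 0.5, 0, 0, 0, 70]])

```text
time: 10.17
tool_pos: [0.6119, 0.2136, 0.3156]
ee_rot: [3.141, 0.004, 0.14]
wrist_force: [0.2, 0.1, -0.0]
width: 0.0701
finger_force: 0.0
```

```bash
python3 - <<'E'
from h import *
im=save("scene","s4.png")
o=robot.get_obs();print(o["tool_pos"],o["ee_rot"])
cv2.imwrite('pics/s4c.png',cv2.resize(im[230:450,140:360],(500,500))[:,:,::-1])
E
```

```text
[0.61239275 0.2137518  0.31772809] [3.14129475e+00 2.83797374e-04 1.40223651e-01]
```

View pics/s4c.png

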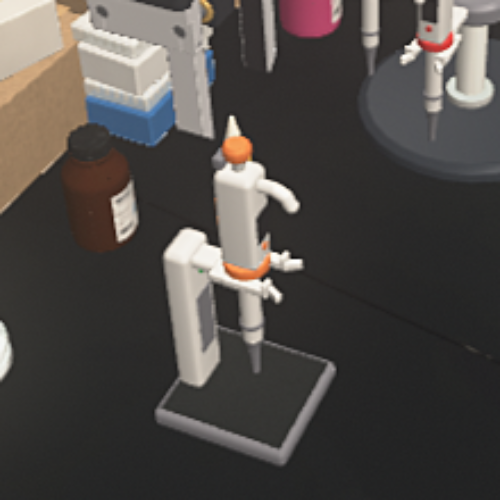

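The fingers (crop (195,100) and (265,40)) straddle the orange button at (237,150). I lower and grip.

Call:
servo_tool(plan=[[0, 0, 0.2, 0, 0, 0, 70], [0, 0, 0.4, 0, 0, 0, 70], [0, 0, 0.6, 0, 0, 0, 70], [0, 0, 0.75, 0, 0, 0, 70], [0, 0, 0.85, 0, 0, 0, 70], [0, 0, 0.91, 0, 0, 0, 70], [0, 0, 0.91, 0, 0, 0, 70], [0, 0, 0.91, 0, 0, 0, 70]])

```text
time: 10.88
tool_pos: [0.6127, 0.2146, 0.2278]
ee_rot: [-3.141, -0.002, 0.142]
wrist_force: [0.2, 0.1, 0.3]
width: 0.0698
finger_force: 0.0
```

Call:
servo_tool(plan=[[0, 0, 0, 0, 0, 0, 20], [0, 0, 0, 0, 0, 0, 20], [0, 0, 0, 0, 0, 0, 20], [0, 0, 0, 0, 0, 0, 20], [0, 0, 0, 0, 0, 0, 20], [0, 0, 0, 0, 0, 0, 20], [0, 0, 0, 0, 0, 0, 20], [0, 0, 0, 0, 0, 0, 20], [0, 0, 0, 0, 0, 0, 20], [0, 0, 0, 0, 0, 0, 20]])

```text
time: 11.72
tool_pos: [0.6123, 0.2144, 0.2265]
ee_rot: [3.141, -0.0, 0.142]
wrist_force: [1.3, -0.8, 0.3]
width: 0.0258
finger_force: 30.0
```

Call:
servo_tool(plan=[[0, 0, -0.06, 0, 0, 0, 20], [0, 0, -0.12, 0, 0, 0, 20], [0, 0, -0.14, 0, 0, 0, 20], [-0.15, 0, -0.14, 0, 0, 0, 20], [-0.3, 0, -0.14, 0, 0, 0, 20], [-0.5, 0, -0.14, 0, 0, 0, 20], [-0.7, 0, -0.14, 0, 0, 0, 20], [-0.7, 0, -0.5, 0, 0, 0, 20], [-0.7, 0, -0.8, 0, 0, 0, 20], [-0.7, 0, -0.8, 0, 0, 0, 20]])

```text
time: 12.55
tool_pos: [0.5435, 0.2055, 0.3133]
ee_rot: [-3.14, -0.011, 0.143]
wrist_force: [-0.2, 0.5, 1.1]
width: 0.0258
finger_force: 30.0
```

```bash
python3 - <<'E'
from h import *
im=save("scene","s5.png")
o=robot.get_obs();print(o["tool_pos"],o["ee_rot"],o["width"])
cv2.imwrite('pics/s5c.png',cv2.resize(im[190:450,140:400],(520,520))[:,:,::-1])
E
```

```text
[0.54369057 0.20550371 0.31152242] [-3.1397367  -0.00930309  0.14334775] 0.025899839191863443
```

View pics/s5c.png

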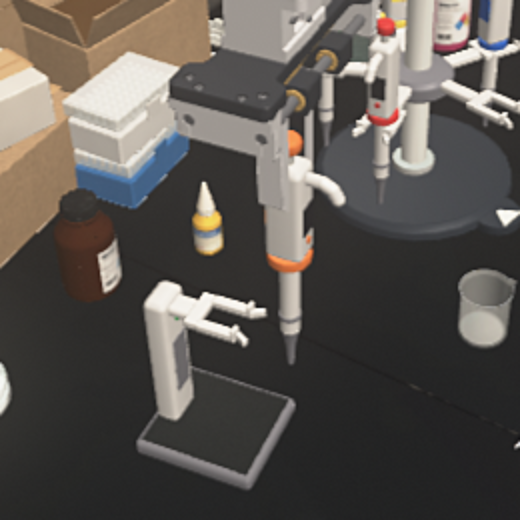

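Call:
servo_tool(plan=[[-0.15, 0.4, 0, 0, 0, 0, 20], [-0.4, 0.9, 0, 0, 0, 0, 20], [-0.4, 0.9, 0, 0, 0, 0, 20], [-0.4, 0.9, 0, 0, 0, 0, 20]])

```text
time: 12.93
tool_pos: [0.5155, 0.1074, 0.3066]
ee_rot: [3.141, -0.0, 0.139]
wrist_force: [0.6, 1.1, -0.7]
width: 0.026
finger_force: 30.0
```

Call:
servo_tool(plan=[[-0.2, 0.4, 0, 0, 0, 0, 20], [-0.4, 0.8, 0, 0, 0, 0, 20], [-0.4, 0.9, 0, 0, 0, 0, 20], [-0.4, 0.9, 0, 0, 0, 0, 20]])

```text
time: 13.27
tool_pos: [0.4893, 0.0132, 0.3063]
ee_rot: [3.141, -0.0, 0.139]
wrist_force: [0.0, 0.1, -1.1]
width: 0.0262
finger_force: 30.0
```

Call:
servo_tool(plan=[[-0.2, 0.4, 0, 0, 0, 0.07, 20], [-0.4, 0.8, 0, 0, 0, 0.14, 20], [-0.4, 0.9, 0, 0, 0, 0.211, 20], [-0.4, 0.9, 0, 0, 0, 0.211, 20], [-0.4, 0.9, 0, 0, 0, 0.211, 20], [-0.4, 0.9, 0, 0, 0, 0.211, 20]])

```text
time: 13.77
tool_pos: [0.4631, -0.078, 0.3061]
ee_rot: [-3.14, 0.0, -0.185]
wrist_force: [-0.1, 0.3, -1.2]
width: 0.0259
finger_force: 30.0
```

Call:
servo_tool(plan=[[0.12, 0.4, 0, 0, 0, 0, 20], [0.25, 0.75, 0, 0, 0, 0, 20], [0.25, 0.785, 0, 0, 0, 0, 20], [0.25, 0.785, 0, 0, 0, 0, 20], [0.25, 0.785, 0.3, 0, 0, 0, 20], [0.25, 0.785, 0.55, 0, 0, 0, 20], [0.25, 0.785, 0.64, 0, 0, 0, 20], [0.25, 0.785, 0.64, 0, 0, 0, 20], [0.25, 0.785, 0.64, 0, 0, 0, 20], [0.25, 0.785, 0.64, 0, 0, 0, 20]])

```text
time: 14.6
tool_pos: [0.4731, -0.1609, 0.2444]
ee_rot: [3.141, -0.003, -0.187]
wrist_force: [0.1, 0.2, -0.8]
width: 0.0255
finger_force: 30.0
```

```bash
python3 - <<'E'
from h import *
im=save("scene","s6.png");t=save("top","t6.png")
o=robot.get_obs();print(o["tool_pos"],o["ee_rot"],o["width"])
p=o["tool_pos"];y=o["ee_rot"][2]
d=np.array([.54700,-.17398])-p[:2];print("tool x,y to seat",d@[np.cos(y),np.sin(y)],d@[np.sin(y),-np.cos(y)])
# expected pipette axis points and seat in scene
print(proj("scene",[[*p[:2],p[2]-.076],[*p[:2],p[2]-.076-.112],[.547,-.174,.15]]).round(1))
cv2.imwrite('pics/s6c.png',cv2.resize(im[130:330,280:480],(600,600),interpolation=2)[:,:,::-1])
E
```

```text
[ 0.47312471 -0.16133757  0.24460151] [ 3.14075696 -0.00363038 -0.18808741] 0.02565929899949028
tool x,y to seat 0.07493628431510649 -0.001393767303328219
[[417.4 247.9]
 [411.4 291.7]
 [385.3 241.4]]
```

View pics/s6c.png

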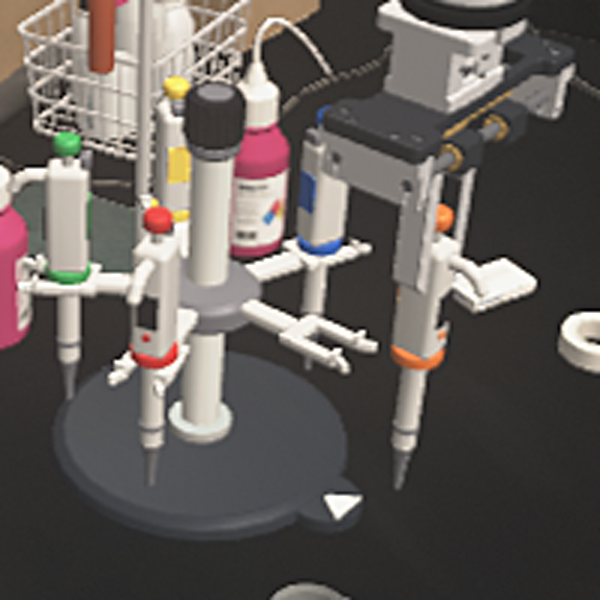

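The pipette hangs upright in the grip in front of the free fork (crop (340,340)). I move in above the tips.

Call:
servo_tool(plan=[[0, -0.014, 0.03, 0, 0, 0, 20], [0.15, -0.014, 0.03, 0, 0, 0, 20], [0.3, -0.014, 0.03, 0, 0, 0, 20], [0.4, -0.014, 0.03, 0, 0, 0, 20], [0.5, -0.014, 0.03, 0, 0, 0, 20], [0.6, -0.014, 0.03, 0, 0, 0, 20], [0.68, -0.014, 0.03, 0, 0, 0, 20], [0.73, -0.014, 0.03, 0, 0, 0, 20], [0.745, -0.014, 0.03, 0, 0, 0, 20], [0.745, -0.014, 0.03, 0, 0, 0, 20], [0.745, -0.014, 0.03, 0, 0, 0, 20]])

```text
time: 15.62
tool_pos: [0.5455, -0.174, 0.2395]
ee_rot: [3.142, 0.0, -0.189]
wrist_force: [-0.3, -0.2, -1.4]
width: 0.0259
finger_force: 30.0
```

```bash
python3 - <<'E'
from h import *
im=save("scene","s7.png")
o=robot.get_obs();print(o["tool_pos"],o["ee_rot"],o["width"],o["wrist_force"])
p=o["tool_pos"];y=o["ee_rot"][2]
d=np.array([.54700,-.17398])-p[:2];print("tool x,y to seat",d@[np.cos(y),np.sin(y)],d@[np.sin(y),-np.cos(y)])
cv2.imwrite('pics/s7c.png',cv2.resize(im[150:300,300:450],(600,600),interpolation=2)[:,:,::-1])
E
```

```text
[ 0.54542991 -0.17396172  0.23961612] [ 3.14148212e+00  8.98444483e-05 -1.88811045e-01] 0.025720478567722634 [ 0.71250596 -0.34957867 -1.56231627]
tool x,y to seat 0.001545617805883646 -0.00027673464861213546
```

View pics/s7c.png

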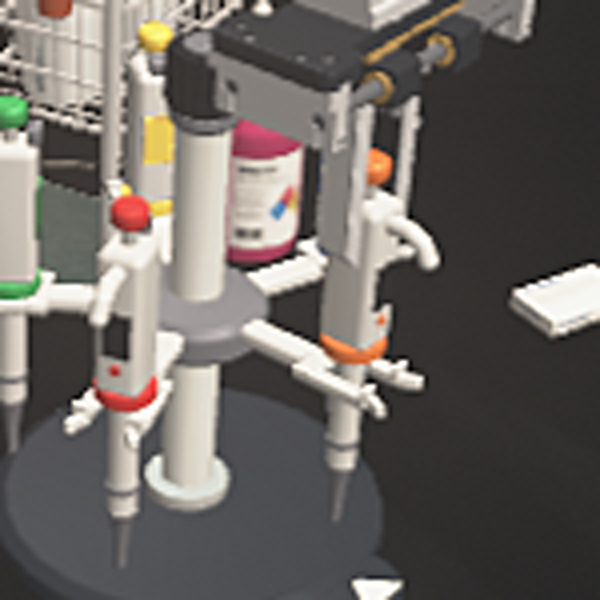

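The barrel is in the fork, its collar just above the tips (crop (355,348)). I lower it onto the seat.

Call:
servo_tool(plan=[[0.01, 0, 0.03, 0, 0, 0, 20], [0.01, 0, 0.06, 0, 0, 0, 20], [0.01, 0, 0.09, 0, 0, 0, 20], [0.01, 0, 0.11, 0, 0, 0, 20], [0.01, 0, 0.13, 0, 0, 0, 20], [0.01, 0, 0.13, 0, 0, 0, 20], [0.01, 0, 0.13, 0, 0, 0, 20]])

```text
time: 16.25
tool_pos: [0.5467, -0.1742, 0.2264]
ee_rot: [3.141, -0.0, -0.189]
wrist_force: [-0.4, -0.7, -1.6]
width: 0.0256
finger_force: 30.0
```

Call:
servo_tool(plan=[[0, 0, 0.01, 0, 0, 0, 20], [0, 0, 0.01, 0, 0, 0, 20], [0, 0, 0.01, 0, 0, 0, 20]])

```text
time: 16.5
tool_pos: [0.5467, -0.1742, 0.2264]
ee_rot: [3.141, -0.001, -0.189]
wrist_force: [-1.1, 1.0, 3.7]
width: 0.0263
finger_force: 30.0
```

Contact (+3.7 N), so it is seated. I release and rise.

Call:
servo_tool(plan=[[0, 0, 0, 0, 0, 0, 29], [0, 0, 0, 0, 0, 0, 34], [0, 0, 0, 0, 0, 0, 44], [0, 0, 0, 0, 0, 0, 60], [0, 0, 0, 0, 0, 0, 60], [0, 0, 0, 0, 0, 0, 60], [0, 0, -0.2, 0, 0, 0, 60], [0, 0, -0.5, 0, 0, 0, 60], [0, 0, -0.8, 0, 0, 0, 60], [0, 0, -1, 0, 0, 0, 60], [0, 0, -1, 0, 0, 0, 60]])

```text
time: 17.42
tool_pos: [0.548, -0.1748, 0.3315]
ee_rot: [3.139, -0.01, -0.189]
wrist_force: [-0.8, -0.4, 1.5]
width: 0.0604
finger_force: 0.0
```

Call:
servo_tool(plan=[[-1, 0, -0.5, 0, 0, 0, 60], [-1, 0, -0.5, 0, 0, 0, 60], [-1, 0, -0.5, 0, 0, 0, 60], [-1, 0, -0.5, 0, 0, 0, 60]])

```text
time: 17.75
tool_pos: [0.4459, -0.1548, 0.3795]
ee_rot: [3.139, -0.006, -0.19]
wrist_force: [0.2, 0.6, 1.1]
width: 0.0602
finger_force: 0.0
```

Call:
servo_tool(plan=[[-1, -1, 0, 0, 0, 0, 60], [-1, -1, 0, 0, 0, 0, 60], [-1, -1, 0, 0, 0, 0, 60], [-1, -1, 0, 0, 0, 0, 60], [-1, -1, 0, 0, 0, 0, 60]])

```text
time: 18.17
tool_pos: [0.3677, -0.0362, 0.3752]
ee_rot: [-3.141, -0.001, -0.185]
wrist_force: [-0.1, 0.6, -0.1]
width: 0.0599
finger_force: 0.0
```

```bash
python3 - <<'E'
from h import *
im=save("scene","s8.png");t=save("top","t8.png")
print(proj("scene",[[.547,-.174,.15],[.547,-.174,.262],[.547,-.174,.038]]).round(1))
cv2.imwrite('pics/s8c.png',np.hstack([cv2.resize(im[140:310,280:450],(400,400),interpolation=2),cv2.resize(t[150:300,300:450],(400,400),interpolation=2)])[:,:,::-1])
E
```

```text
[[385.3 241.4]
 [389.8 194. ]
 [381.2 283.7]]
```

View pics/s8c.png

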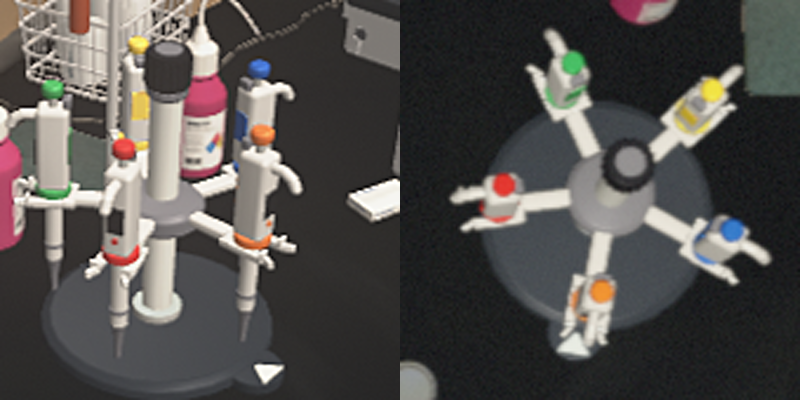

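The orange pipette hangs upright and seated over the pointer (crop (255,240)), the other four are in place, and the robot is clear.

```bash
python3 -c "
from bench import robot
print(robot.close_job())"
```

```text
the job is handed in; nothing more can be done
None
```

The orange pipette now hangs upright and released on the formerly empty hanger over the pointer, the other four are still seated, and the job was handed in at about 18 s; the system returned no verdict, so this rests on the last pictures.

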